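# Slide the tall carton home in the banding bay and start the bander

### The job

Push the tall, heavy carton on its plywood board along the bench into the plywood bay of the banding machine until it stands squarely against the stop at the back of the bay: push it low, at the board under it, so that it slides standing upright and does not tip, and never lift it. Then, with the carton home and not before, press the start button fully down and let go, leaving the carton home. Leave the other things on the bench where they are.

Things in the scene. Friction and masses are not known exactly. Their poses are not given: they have to be found in the camera images.
- carton: Tall brown carton strapped upright on a plywood board; slides as one. Board 140 (x) x 130 (y) x 20 mm; carton 95 x 124, to 190 mm high, set at the board's front, so a 45 mm ledge stays at its rear. Origin: centre of the board's underside, z up, x roughly into the bay; rear edge face at x = -70 mm. 0.6 to 0.95 kg, bench friction 0.8 to 1.2: tends to tip if pushed above 35 mm; 4 to 12 N move it.
- bay: Fixed U-shaped plywood bay before a low grey banding machine. Origin: on the bench, at the middle of the stop's front face; x points into the machine, the mouth opens to -x, z up. Stop 184 mm wide, 50 tall. No floor. Home, the carton's origin is at x = -70 mm, y within 15 mm of 0, its x axis along the bay's. Machine: to x = +130 mm, 250 wide, 120 tall.
- bay_mouth (a point): Middle of the bay's mouth, on the bench at x = -85 mm of the bay. The two side rails, 40 mm tall and 12 thick, have inner faces at y = +80 and -80 mm from the stop to x = -60 mm, then flare to about 190 mm apart at the mouth.
- start_top (a point): Centre of the top of the start button, a round black button 36 mm across on a small grey housing, at the left or right side of the bench. It is pressed straight down.
- start (a joint): Travel of the start button, m: 0 up, 0.006 fully down; a spring returns it, and fully down takes 5 N.
- dispenser: Black desk tape dispenser 130 x 55 x 85 mm tall, at the side of the bench opposite to the button; leave alone. Origin: centre of its underside.
- tape: Roll of packing tape lying flat, 96 mm across, 45 mm tall, left of the carton; leave alone. Origin: centre of its underside.
- stapler: Grey stapler, 130 mm long, 32 mm wide, 53 mm tall, right of the carton; leave alone. Origin: centre of its underside.
- flatbox1: Low brown carton 75 x 140 x 45 mm tall on the left; leave alone. Origin: centre of its underside.
- flatbox2: Low brown carton 75 x 140 x 45 mm tall on the right; leave alone. Origin: centre of its underside.
- tin: Closed metal tin 74 mm across, 110 mm tall, on the right; leave alone. Origin: centre of its underside.
- pot: Open steel cup 72 mm across, 90 mm tall, on the left; leave alone. Origin: centre of its underside.
Mind the look-alikes: they are no part of the job. What is shaped like the carton but blue is not meant.

How it is judged:
By the outcome, as a careful person would: the job done as asked, in the order asked, and still so for the second after the job is handed in, with the robot touching nothing.
It also fails if it takes over 56 s, if anything falls off the work surface, if the arm or the gripper's body presses on something with over 40 N, if the wrist force passes 120 N, or if a joint passes its speed limit or range.

### The arm

A 6-joint arm with a two-finger parallel gripper is mounted at the origin on the work surface. World frame = base frame: x ahead of the robot, y to its left, z up, the work surface at z = 0. Lengths are in m, angles in rad, forces in N, time in s.
With the tool pointing down it reaches from about 0.375 to 0.9 m from the base axis. Payload 3.1 kg.
Tool frame: the origin (TCP) lies midway between the tips of the shut fingers; the grasp point (between the pads) lies 19 mm behind it (manip.tcp_to_grasp is the distance from the TCP to the grasp point, in m); z points along the fingers, y is the line along which they close (so a half turn about z gives the same grasp; the last joint's range is limited). The gripper opens to 85 mm and grips with 20 to 120 N. Pads are 22 mm wide; open, the fingers measure 114 mm over their backs; the gripper's body (76 mm by 85 mm) begins 54 mm behind the grasp point. The pads swing forward as they close: fully open they stand 13 mm farther back than shut.
Start: joints at [1.018, 0.527, 1.433, -0, 1.181, -0.178], TCP at [0.228, 0.582, 0.231] pointing down, gripper open.
Joint ranges: [-3.08, 3.08], [-0.75, 2.2], [0.22, 2.44], [-1.43, 4.57], [0, 2.65], [-2.85, 2.85]. Speed limits (rad/s): [2.79, 2.79, 3.14, 3.14, 3.14, 3.14].

### API

Orientations are given as a unit quaternion [x, y, z, w].
In Python, from station import manip gives the robot as it stands. The module is installed in compiled form; this text tells all that it offers.
- The arm moves only by the shell command python3 -m crank 'ROWS' [OPENING] [FORCE]. ROWS is JSON, a list of rows, each a list of 2 entries, a list of its own where there are three numbers: the shift along the tool's x, y, z in cm, then the turn about the tool's z in degrees. In form: [[[x, y, z], spin], ...]. A call has 1 to 10 rows; each row is the pose to reach, as a shift and turn from the pose commanded when the call began, along the tool's axes at that moment; what a row does not reach only later rows make up. A row lasts 1/10 s, in which the tool goes at most 50 mm and 8.59 degrees, less where a joint would pass 70% of its speed; a pose out of reach is approached as far as the arm can. A call with a gripper value outside its range is refused whole. OPENING is the finger opening in cm, from 0 to 8.54, set as the call begins (- or left out, the last holds). The fingers move at their own pace and stop on an object; FORCE is the grip in N (left out, the last holds). Time passes only in rows, so rows that repeat a pose let the fingers close. It gives the time, the measured TCP pose, the force and the opening at its end, in the units of the state.
- manip.sense(): the state, without advancing time (a new reading comes with each control period).
- manip.snapshot(name): name is "scene" or "side" or "wrist"; returns the picture (420x560x3 uint8, red, green, blue); there is no depth.
- manip.camera_params(name): a dict with "fx", "fy", "cx", "cy" (pixels), "pose" (4x4, takes a point from camera to world coordinates). Camera axes: x right, y up, looking along -z (the intrinsics and any distortion apply to the point x, -y, -z); pixel columns grow to the right and rows downward; lengths in m; the calibration is good to about 2 mm. A picture is of the moment at which its call begins: read the wrist's pose just before it. camera_params takes no time and is no camera call; for the wrist camera it gives the pose at the moment of the call.
- manip.sign_off(): hands the job in, once; it reports no verdict.
The state is a dict: "t": time; "q": joint angles; "qd": joint speeds; "tau": joint torques, N m; "tcp_pos": TCP position; "tool_rot": TCP orientation; "force": force on the tool from outside, world axes, zero at the start; "ft_torque": the same for the moment, N m; "finger_gap": opening from 0.0 (shut) to 1.0 (fully open).
Only numpy, scipy, OpenCV 4.12 (cv2) and the standard library are available. Lean on these libraries where they do the work, as an engineer would, in place of code of your own. Each camera call takes 0.05 s, during which the arm holds its last target. There are 200 camera calls.

## Working session

There is one attempt and no reset: what is moved stays moved. The work goes in short steps, Python scripts to look and compute and a shell command to move; the robot and the scene stay as the last step left them, time stands still between calls to the robot, and variables do not carry over. Pictures are saved under pics/ and viewed, on a budget of 10 in all, crops included, one or two more only if the job needs it, and the job is handed in when it is done.

```bash
mkdir -p pics; cat > h.py <<'E'
import numpy as np, cv2
from station import manip
def ray(c,u,v):
    P=np.array(c["pose"]);d=np.array([(u-c["cx"])/c["fx"],-(v-c["cy"])/c["fy"],-1.0])
    return P[:3,3],P[:3,:3]@d
def onz(c,u,v,z):
    o,d=ray(c,u,v);return o+d*(z-o[2])/d[2]
def proj(c,p):
    P=np.array(c["pose"]);q=P[:3,:3].T@(np.array(p)-P[:3,3])
    return c["cx"]+c["fx"]*q[0]/-q[2],c["cy"]-c["fy"]*q[1]/-q[2]
def tri(c1,p1,c2,p2):
    o1,d1=ray(c1,*p1);o2,d2=ray(c2,*p2)
    s=np.linalg.lstsq(np.c_[d1,-d2],o2-o1,rcond=None)[0]
    a,b=o1+s[0]*d1,o2+s[1]*d2
    return (a+b)/2,np.linalg.norm(a-b)
E
python3 - <<'E'
from h import *
for n in("scene","side"):
    im=manip.snapshot(n);cv2.imwrite(f"pics/{n}0.png",im[:,:,::-1]);c=manip.camera_params(n)
    print(n,{k:(np.round(v,3).tolist()) for k,v in c.items()})
s=manip.sense();print(s["t"],s["tcp_pos"],s["tool_rot"],s["force"])
E
```

```text
scene {'fx': 383.562, 'fy': 383.562, 'cx': 283.362, 'cy': 207.15, 'pose': [[0.321, -0.605, 0.729, 1.426], [0.947, 0.215, -0.238, -0.288], [-0.013, 0.767, 0.642, 0.836], [0.0, 0.0, 0.0, 1.0]]}
side {'fx': 411.836, 'fy': 411.836, 'cx': 285.982, 'cy': 213.322, 'pose': [[-0.663, -0.587, 0.465, 1.074], [0.749, -0.521, 0.41, 0.501], [0.002, 0.62, 0.785, 0.999], [0.0, 0.0, 0.0, 1.0]]}
0.1 [0.22782886 0.58129072 0.23043232] [ 1.85791952e-01  9.82588598e-01 -9.34144723e-04 -3.53289006e-04] [-0.9227388   0.10456404 -0.27102815]
```

View pics/scene0.png

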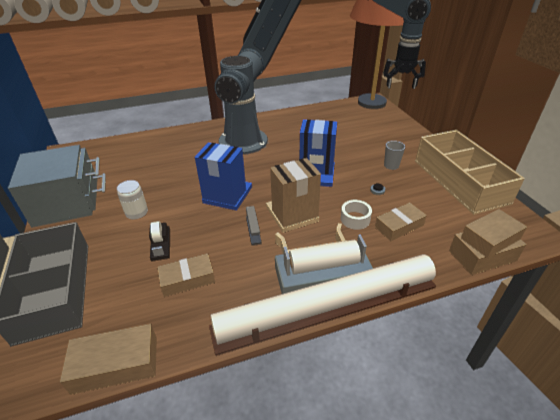

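View pics/side0.png

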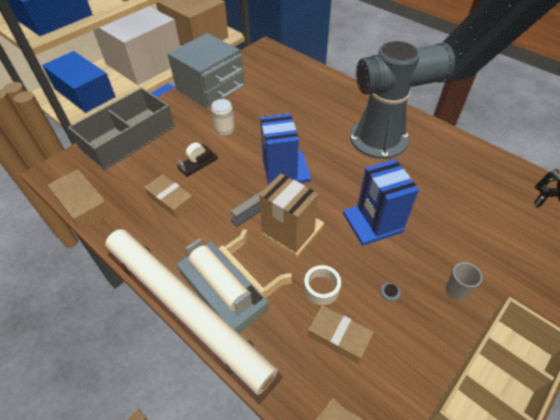

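The candidates shaped like the carton are the brown one at scene (295,195) and the blue ones at (222,175) and (318,150). Brown is the one described, and the blue ones are decoys. The button is at scene (377,187) / side (391,291), and the bay is at scene (320,255) / side (235,270). I'll enlarge the area to confirm.

```bash
python3 - <<'E'
import cv2,numpy as np
a=cv2.imread("pics/scene0.png")[140:300,220:400];b=cv2.imread("pics/side0.png")[165:335,165:345]
f=lambda i:cv2.resize(i,(400,400*i.shape[0]//i.shape[1]),interpolation=cv2.INTER_CUBIC)
a,b=f(a),f(b);h=max(len(a),len(b));p=lambda i:np.vstack([i,np.zeros((h-len(i),400,3),np.uint8)])
cv2.imwrite("pics/crop1.png",np.hstack([p(a),p(b)]))
E
```

```text
(no output)
```

View pics/crop1.png

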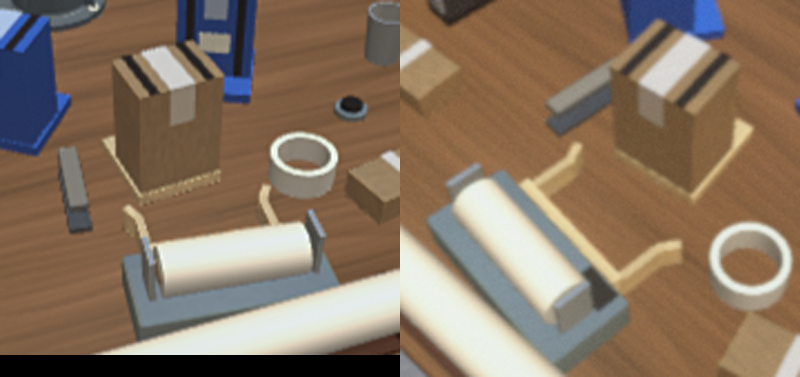

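Brown carton confirmed. It stands upright with the label facing the bay, its ledge on the robot's side, and the bay beyond it. Now positions.

```bash
python3 - <<'E'
from h import *
A=manip.camera_params("scene");B=manip.camera_params("side")
a=lambda x,y:(x/2.2222+220-.2,y/2.2222+140-.2); b=lambda x,y:((x-400)/2.2222+165-.2,y/2.2222+165-.2)
def s(n,c,p,z): print(n,np.round(onz(c,*p,z),4))
s("sc front-R(y-)",A,a(140,201),0);s("sc front-L",A,a(219,183),0);s("sc rear R",A,a(103,142),.02)
s("sd front-L",B,b(692,197),0);s("sd rearL top",B,b(753,126),.02);s("sd frontR",B,b(614,156),0)
def t(n,p,q):
    x,e=tri(A,a(*p),B,b(*q));print(n,np.round(x,4),round(e,4))
t("carton top frontR",(117,92),(612,68));t("top frontL",(222,74),(680,117))
t("top rearR",(112,47),(658,20));t("top rearL",(200,42),(738,66))
t("tipR",(127,208),(579,147));t("tipL",(265,187),(681,242))
s("stop R(top .05)",B,b(527,182),.05);s("stop L",B,b(617,280),.05)
t("button",(351,102),(391*0+ (391-164.8)*2.2222+400,(290-164.8)*2.2222))
# dark button centroid
for c,n,r in((A,"scene",(360,395,175,200)),(B,"side",(375,410,278,305))):
    im=cv2.imread(f"pics/{n}0.png",0)[r[2]:r[3],r[0]:r[1]];m=im<45
    y,x=np.nonzero(m);print(n,x.mean()+r[0],y.mean()+r[2],m.sum(),np.ptp(x),np.ptp(y))
    if n=="scene":p=(x.mean()+r[0],y.mean()+r[2])
    else:q=(x.mean()+r[0],y.mean()+r[2])
print(tri(A,p,B,q))
s("tape?",B,b(750,265),.0225)
s("blue2 front ledge",B,(376,240),0);s("blue2 corner",B,(345,210),0);s("blue2 c",B,(408,232),0)
s("blue1 corner sd",B,(310,180),0);s("blue1 sc",A,(238,207),0);s("blue1 sc",A,(250,186),0.02)
E
```

```text
sc front-R(y-) [ 0.5836 -0.0162  0.    ]
sc front-L [0.5859 0.1045 0.    ]
sc rear R [ 0.4624 -0.034   0.02  ]
sd front-L [0.5714 0.0982 0.    ]
sd rearL top [0.4415 0.094  0.02  ]
sd frontR [ 0.5914 -0.022   0.    ]
carton top frontR [ 0.5712 -0.0322  0.1745] 0.0265
top frontL [0.5965 0.0971 0.1981] 0.0074
top rearR [ 0.502  -0.0204  0.2038] 0.0154
top rearL [0.4995 0.1009 0.1937] 0.0058
tipR [ 0.6271 -0.0483  0.0348] 0.0019
tipL [0.6478 0.1449 0.0346] 0.0031
stop R(top .05) [ 0.7159 -0.0493  0.05  ]
stop L [0.7397 0.1274 0.05  ]
button [0.5001 0.3674 0.0194] 0.0028
scene 377.8541666666667 186.58333333333334 48 8 5
side 388.75 291.0 4 5 6
(array([0.50661215, 0.36437695, 0.02037699]), np.float64(0.003833544019164328))
tape? [0.6098 0.222  0.0225]
blue2 front ledge [0.3799 0.2434 0.    ]
blue2 corner [0.3491 0.1076 0.    ]
blue2 c [0.2921 0.2986 0.    ]
blue1 corner sd [ 0.3232 -0.0548  0.    ]
blue1 sc [ 0.4235 -0.1233  0.    ]
blue1 sc [ 0.348  -0.0596  0.02  ]
```

```bash
cat >> h.py <<'E'
from scipy.spatial.transform import Rotation as R
def go(x,y,z,yaw=None):
    s=manip.sense();M=R.from_quat(s["tool_rot"]).as_matrix();cur=np.degrees(np.arctan2(M[1,1],M[0,1]))-90
    print("shift cm",np.round(M.T@(np.array([x,y,z])-s["tcp_pos"])*100,2),"spin",None if yaw is None else round(cur-yaw,2),"tcp",np.round(s["tcp_pos"],4),"yaw",round(cur,2),"F",np.round(s["force"],1),"t",s["t"])
E
python3 -c "
from h import *
go(.42,.037,.31,0)"
```

```text
shift cm [-37.76 -43.67  -7.88] spin -21.41 tcp [0.2278 0.5813 0.2304] yaw -21.41 F [-0.9  0.1 -0.3] t 0.1
```

```bash
python3 -m crank '[[[-2,-2,-5],0],[[-5,-5,-8],-5],[[-8,-9,-8],-10],[[-12,-13,-8],-15],[[-15,-17,-8],-20],[[-18,-21,-8],-21.4],[[-21,-25,-8],-21.4],[[-24,-28,-8],-21.4],[[-27,-32,-8],-21.4],[[-30,-35,-8],-21.4]]' && python3 -c "
from h import *
go(.42,.037,.31,0)"
```

```text
t: 1.1
tcp_pos: [0.379, 0.1445, 0.3112]
tool_rot: [0.0, 1.0, -0.0, -0.0]
force: [1.4, 0.6, 0.3]
finger_gap: 1.003
shift cm [ -4.1  -10.75   0.12] spin -0.01 tcp [0.379  0.1445 0.3112] yaw -0.01 F [1.4 0.6 0.3] t 1.1
```

```bash
python3 -m crank '[[[-2,-4,0],0],[[-4,-8,0],0],[[-4.1,-10.75,0],0],[[-4.1,-10.75,0],0]]' && python3 - <<'E'
from h import *
go(.42,.037,.1)
c=manip.camera_params("wrist");im=manip.snapshot("wrist");cv2.imwrite("pics/w1.png",im[:,:,::-1])
np.save("w1.npy",c,allow_pickle=True);print(np.round(c["pose"],3))
for z in(.0,.02):
  print([np.round(proj(c,(x,y,z))) for x in(.375,.444) for y in(-.03,.1)])
E
```

```text
t: 1.5
tcp_pos: [0.4212, 0.036, 0.311]
tool_rot: [0.003, 1.0, -0.0, -0.0]
force: [-0.5, 0.4, -0.6]
finger_gap: 0.998
shift cm [ 0.11  0.12 21.1 ] spin None tcp [0.4212 0.036  0.311 ] yaw -0.31 F [-0.5  0.4 -0.6] t 1.5
[[ 0.006 -0.959 -0.284  0.348]
 [ 1.     0.005  0.002  0.037]
 [-0.001 -0.284  0.959  0.455]
 [ 0.     0.     0.     1.   ]]
[array([228., 131.]), array([330., 130.]), array([230., 184.]), array([328., 184.])]
[array([225., 132.]), array([333., 131.]), array([228., 188.]), array([330., 187.])]
```

View pics/w1.png

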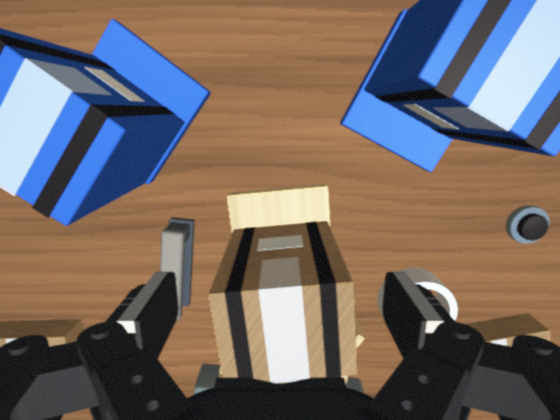

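The wrist view shows the board's ledge, with its rear edge running from (228,194) to (328,186). The blue decoys are well clear to either side, and the button is at (531,227).

```bash
python3 - <<'E'
from h import *
c=np.load("w1.npy",allow_pickle=True).item();im=cv2.imread("pics/w1.png");h=cv2.cvtColor(im,cv2.COLOR_BGR2HSV)
r=im.astype(int)[165:225,210:345];m=((r.min(2)>110)&(r[:,:,2]>190)).astype(np.uint8)
P=[]
for col in range(26,112,4):
    y=np.nonzero(m[:,col])[0]
    if len(y):P.append(onz(c,col+210,y[0]+164.5,.02)[:2])
P=np.array(P);k=np.polyfit(P[:,1],P[:,0],1);print("edge x=%.4f+%.4f y"%(k[1],k[0]),"yaw",-np.degrees(np.arctan(k[0])),np.round(P[::4],4).tolist())
for row in(32,40,45):
    x=np.nonzero(m[row])[0];print([np.round(onz(c,x[j]+210,row+165,.02),4) for j in(0,-1)])
q=h[200:255,500:560];mm=(im[200:255,500:560].max(2)<60);y,x=np.nonzero(mm);p=(x.mean()+500,y.mean()+200);print("btn px",p)
for z in(.02,.03,.04):print(onz(c,*p,z))
for nm,u in(("scene",(377.9,186.5)),("side",(391,291))):
    print(nm,tri(manip.camera_params(nm),u,c,p))
for p in((210,92),(150,182),(342,124),(430,171)):print(p,np.round(onz(c,*p,.02),3))
E
```

```text
edge x=0.4508+-0.0905 y yaw 5.169666032765955 [[0.453, -0.0204], [0.4505, 0.0001], [0.4493, 0.0206], [0.4468, 0.041], [0.4456, 0.0613], [0.4432, 0.0816]]
[array([ 0.4563, -0.0333,  0.02  ]), array([0.457 , 0.0973, 0.02  ])]
[array([ 0.4669, -0.0313,  0.02  ]), array([0.4676, 0.0989, 0.02  ])]
[array([ 0.4736, -0.0316,  0.02  ]), array([0.4743, 0.0991, 0.02  ])]
btn px (np.float64(531.1743589743589), np.float64(228.0102564102564))
[0.50037034 0.36558348 0.02      ]
[0.49687488 0.35802118 0.03      ]
[0.49337942 0.35045887 0.04      ]
scene (array([0.50099416, 0.36678253, 0.01807813]), np.float64(0.00040584615594993457))
side (array([0.50189279, 0.36908042, 0.01549133]), np.float64(0.0001915435753630064))
(210, 92) [ 0.329 -0.046  0.02 ]
(150, 182) [ 0.436 -0.129  0.02 ]
(342, 124) [0.366 0.111 0.02 ]
(430, 171) [0.424 0.224 0.02 ]
```

```bash
python3 -c "
from h import *
go(.415,.030,.0,5)"
```

```text
shift cm [ 0.52 -0.79 31.09] spin -5.24 tcp [0.4205 0.0377 0.3109] yaw -0.24 F [-0.4  0.8  0.4] t 1.55
```

```bash
python3 -m crank '[[[0.5,-0.8,4],-3],[[0.5,-0.8,8],-5.2],[[0.5,-0.8,12],-5.2],[[0.5,-0.8,16],-5.2],[[0.5,-0.8,20],-5.2],[[0.5,-0.8,24],-5.2],[[0.5,-0.8,27],-5.2],[[0.5,-0.8,29],-5.2],[[0.5,-0.8,30],-5.2],[[0.5,-0.8,30],-5.2]]' 8.54 && python3 - <<'E'
from h import *
go(.4166,.030,-.002,5)
im=manip.snapshot("side");cv2.imwrite("pics/s2.png",cv2.resize(im[100:300,180:440,::-1],None,fx=3,fy=3))
E
```

```text
t: 2.55
tcp_pos: [0.4149, 0.0319, 0.0105]
tool_rot: [-0.046, 0.999, 0.0, -0.001]
force: [0.4, 1.0, -0.4]
finger_gap: 0.993
shift cm [-0.15 -0.21  1.24] spin 0.25 tcp [0.4149 0.0319 0.0105] yaw 5.25 F [ 0.4  1.  -0.4] t 2.55
```

View pics/s2.png

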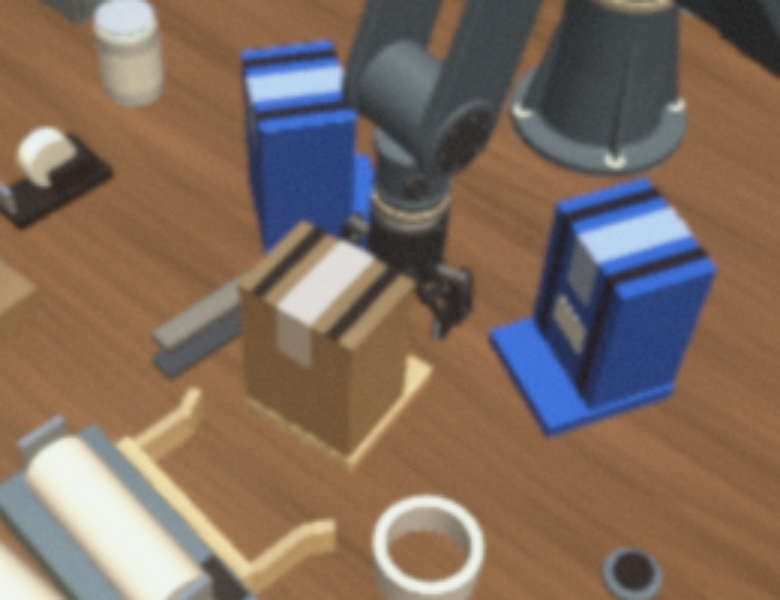

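The gripper hangs behind the ledge, clear of both blue decoys. The left finger is at crop (445,300) and the ledge corner at (430,370). Next I'll lower it and creep into contact.

```bash
python3 -m crank '[[[0,-0.1,0.7],0],[[0,-0.1,1.2],0],[[-0.5,-0.1,1.2],0],[[-1,-0.1,1.2],0],[[-1.4,-0.1,1.2],0],[[-1.8,-0.1,1.2],0],[[-2.1,-0.1,1.2],0],[[-2.3,-0.1,1.2],0]]' && python3 -c "
from h import *
go(.47,.030,-.002,5)"
```

```text
t: 3.4
tcp_pos: [0.4373, 0.0322, -0.0006]
tool_rot: [-0.045, 0.999, 0.0, -0.002]
force: [-4.5, -2.1, 2.1]
finger_gap: 1.001
shift cm [-3.24 -0.52  0.12] spin 0.19 tcp [ 0.4373  0.0322 -0.0006] yaw 5.19 F [-4.5 -2.1  2.1] t 3.4
```

```bash
python3 -m crank '[[[-0.5,0.05,0],0.5],[[-1.1,0.1,0],1.2],[[-1.7,0.15,0],2],[[-2.3,0.2,0],2.8],[[-2.9,0.25,0],3.6],[[-3.5,0.3,0],4.4],[[-4.1,0.35,0],5.2],[[-4.7,0.42,0],6],[[-5.2,0.46,0],6.5],[[-5.5,0.5,0],7]]' && python3 - <<'E'
from h import *
go(.527,.049,-.002,-7)
for n in("scene","side"):
    im=manip.snapshot(n)[:,:,::-1]; im=im[140:300,220:400] if n=="scene" else im[165:325,165:345]
    cv2.imwrite(f"pics/{n}3.png",im)
cv2.imwrite("pics/c3.png",cv2.resize(np.hstack([cv2.imread("pics/scene3.png"),cv2.imread("pics/side3.png")]),None,fx=2.2222,fy=2.2222,interpolation=cv2.INTER_CUBIC))
E
```

```text
t: 4.4
tcp_pos: [0.4896, 0.0427, -0.0009]
tool_rot: [0.016, 1.0, 0.0, -0.004]
force: [-5.8, -0.3, 3.6]
finger_gap: 1.0
shift cm [-3.72  0.75  0.08] spin 5.19 tcp [ 0.4896  0.0427 -0.0009] yaw -1.81 F [-5.8 -0.3  3.6] t 4.4
```

View pics/c3.png

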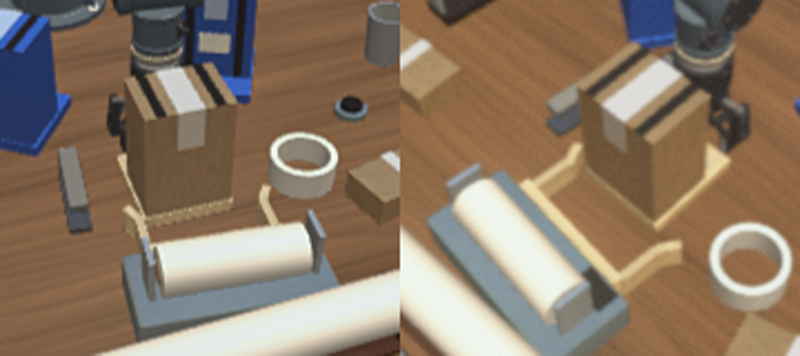

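The carton is upright and turning with the fingers, at the bay mouth. In the scene crop the board's front corners are at (143,226) and (232,208), between the rail tips at (127,208) and (265,187). Checking numbers.

```bash
python3 - <<'E'
from h import *
A=manip.camera_params("scene");B=manip.camera_params("side")
a=lambda x,y:(x/2.2222+219.8,y/2.2222+139.8); b=lambda x,y:((x-400)/2.2222+164.8,y/2.2222+164.8)
for p in((143,227),(232,209)):print("front sc",np.round(onz(A,*a(*p),0),4))
for p in((656,225),(730,156)):print("left side sd",np.round(onz(B,*b(*p),0),4))
for p,q in(((127,206),(577,145)),((265,186),(681,242))):
    print("tips z.04",np.round(onz(A,*a(*p),.04),4),np.round(onz(B,*b(*q),.04),4))
yaw=np.radians(-1.81);d=np.array([np.cos(yaw),np.sin(yaw)]);n=np.array([-d[1],d[0]])
m=np.array([.4896,.0427])+.151*d;print("front pred mid",m,m-.065*n,m+.065*n)
for th in(-5,-7):
    for p in((.637,.048),):
        t=np.radians(th);print(th,"stop",np.array(p)+.085*np.array([np.cos(t),np.sin(t)]))
E
```

```text
front sc [ 0.6344 -0.029   0.    ]
front sc [0.6424 0.1007 0.    ]
left side sd [0.6334 0.0914 0.    ]
left side sd [0.4885 0.0939 0.    ]
tips z.04 [ 0.6273 -0.0489  0.04  ] [ 0.6299 -0.0489  0.04  ]
tips z.04 [0.653  0.1431 0.04  ] [0.6487 0.146  0.04  ]
front pred mid [0.64052466 0.03793063] [ 0.63847162 -0.02703694] [0.6425777 0.1028982]
-5 stop [0.72167655 0.04059176]
-7 stop [0.72136642 0.03764111]
```

```bash
python3 -m crank '[[[-0.5,0.15,0],0.7],[[-1.1,0.3,0],1.4],[[-1.7,0.45,0],2.1],[[-2.3,0.6,0],2.8],[[-2.9,0.75,0],3.5],[[-3.5,0.9,0],4.2],[[-4.1,1.05,0],4.7],[[-4.7,1.15,0],4.7],[[-5.3,1.25,0],4.7],[[-5.8,1.35,0],4.7]]' && python3 -c "
from h import *
go(.5725,.056,-.002,-6.5)"
```

```text
t: 5.5
tcp_pos: [0.5521, 0.0536, -0.0007]
tool_rot: [0.057, 0.998, -0.0, 0.0]
force: [-3.2, -0.3, -2.2]
finger_gap: 1.003
shift cm [-2.    0.47  0.13] spin -0.02 tcp [ 0.5521  0.0536 -0.0007] yaw -6.52 F [-3.2 -0.3 -2.2] t 5.5
```

```bash
python3 -m crank '[[[-0.4,0.1,0],0],[[-0.8,0.2,0],0],[[-1.2,0.3,0],0],[[-1.5,0.3,0],0],[[-1.7,0.3,0],0],[[-1.8,0.3,0],0]]' && python3 -c "
from h import *
go(.5725,.056,-.002,-6.5)
for n in('scene','side'):
    im=manip.snapshot(n)[:,:,::-1]; im=im[140:300,220:400] if n=='scene' else im[165:325,165:345]
    cv2.imwrite(f'pics/{n}4.png',im)
cv2.imwrite('pics/c4.png',cv2.resize(np.hstack([cv2.imread('pics/scene4.png'),cv2.imread('pics/side4.png')]),None,fx=2.2222,fy=2.2222,interpolation=cv2.INTER_CUBIC))"
```

```text
t: 6.1
tcp_pos: [0.5696, 0.0546, -0.0007]
tool_rot: [0.057, 0.998, 0.0, -0.0]
force: [-3.4, 0.9, -0.3]
finger_gap: 1.002
shift cm [-0.27  0.17  0.13] spin -0.0 tcp [ 0.5696  0.0546 -0.0007] yaw -6.5 F [-3.4  0.9 -0.3] t 6.1
```

View pics/c4.png

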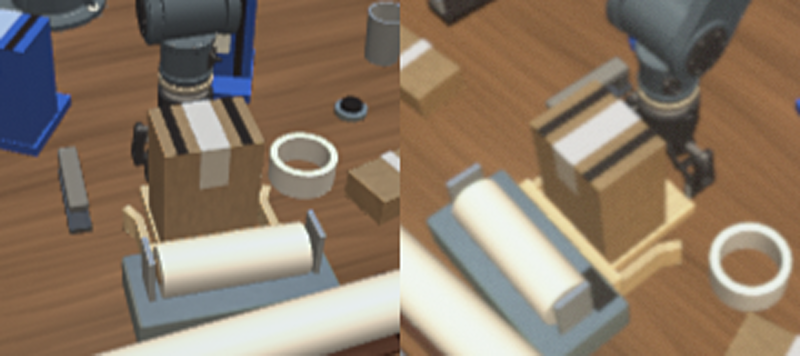

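The carton is upright between the rails and nearly at the stop. Force is still only sliding friction, so I'll creep forward until it rises.

```bash
for i in 1; do python3 -m crank '[[[-0.1,0,0],0],[[-0.2,0.05,0],0],[[-0.3,0.05,0],0],[[-0.4,0.1,0],0],[[-0.5,0.1,0],0]]'; done
```

```text
t: 6.7
tcp_pos: [0.5721, 0.055, -0.0008]
tool_rot: [0.057, 0.998, 0.0, -0.003]
force: [-8.5, -1.3, 4.2]
finger_gap: 1.0
```

```bash
python3 -m crank '[[[-0.1,0,0],0],[[-0.2,0,0],0],[[-0.3,0,0],0],[[-0.3,0,0],0]]'
```

```text
t: 7.1
tcp_pos: [0.5721, 0.0551, -0.0008]
tool_rot: [0.057, 0.998, 0.0, -0.006]
force: [-11.7, -0.4, 6.8]
finger_gap: 0.999
```

```bash
python3 -m crank '[[[-0.2,0,0],0],[[-0.4,0,0],0],[[-0.5,0,0],0],[[-0.5,0,0],0]]'; python3 -c "
from h import *
s=manip.sense();print(s['ft_torque'])
go(.5,.05,.1)"
```

```text
t: 7.5
tcp_pos: [0.572, 0.0551, -0.001]
tool_rot: [0.057, 0.998, 0.0, -0.011]
force: [-19.1, 0.1, 13.1]
finger_gap: 1.002
[-0.27460184  2.89192443 -0.34127166]
shift cm [ 7.32 -1.34 -9.93] spin None tcp [ 0.572   0.0551 -0.001 ] yaw -6.54 F [-19.1   0.1  13.1] t 7.5
```

The carton doesn't move at 19 N, so it is against the stop. I'll back off, rise and check from above.

```bash
python3 -m crank '[[[1,0,0],0],[[2.5,0,0],0],[[5,0,0],0],[[6.5,0,-2],0],[[8,0,-6],0],[[9,0,-11],0],[[10,0,-16],0],[[11,0,-21],0],[[12,0,-26],0],[[12,0,-29],0]]' && python3 - <<'E'
from h import *
go(.46,.07,.31,0)
A=manip.camera_params("scene");B=manip.camera_params("side")
c=manip.camera_params("wrist");im=manip.snapshot("wrist");cv2.imwrite("pics/w5.png",im[:,:,::-1]);np.save("w5.npy",c,allow_pickle=True)
E
```

```text
t: 8.5
tcp_pos: [0.4654, 0.0676, 0.2941]
tool_rot: [0.057, 0.998, -0.0, 0.005]
force: [0.9, 0.1, 0.6]
finger_gap: 0.999
shift cm [ 0.55  0.18 -1.6 ] spin -6.5 tcp [0.4654 0.0676 0.2941] yaw -6.5 F [0.9 0.1 0.6] t 8.5
```

View pics/w5.png

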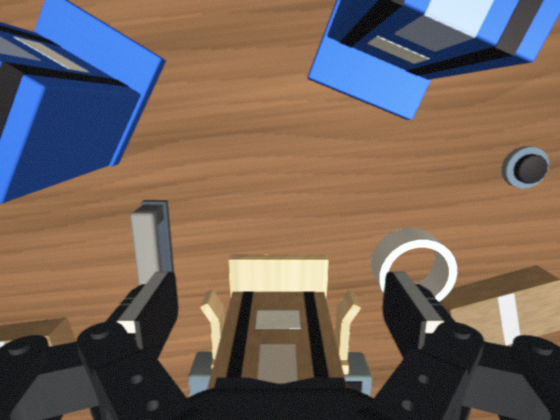

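The ledge edge runs (230,259)–(328,260), level with the rail tips at (206,296) and (355,296). The board is centred and square in the bay. The button is at (530,167). Numbers next.

```bash
python3 - <<'E'
from h import *
c=np.load("w5.npy",allow_pickle=True).item()
e=[onz(c,*p,.02)[:2] for p in((230,259),(328,260))];t=[onz(c,*p,.04)[:2] for p in((206,296),(355,296))]
yw=lambda p:-np.degrees(np.arctan2(p[1][0]-p[0][0],p[1][1]-p[0][1]))
print("edge",e,yw(e),"tips",t,yw(t))
m=(e[0]+e[1])/2;tm=(t[0]+t[1])/2;th=np.radians(yw(t));d=np.array([np.cos(th),np.sin(th)]);print("rear->mouth along",(tm-m)@d,"lat",(tm-m)@[-d[1],d[0]])
im=cv2.imread("pics/w5.png");r=im[140:195,495:560].max(2)<60;y,x=np.nonzero(r);p=(x.mean()+495,y.mean()+140)
c1=np.load("w1.npy",allow_pickle=True).item()
print(p,onz(c,*p,.02),tri(c1,(531.2,228),c,p),tri(manip.camera_params("side"),(391,291),c,p))
go(.501,.367,.30,-6.5)
E
```

```text
edge [array([ 0.57500309, -0.01015472]), array([0.59091572, 0.11652983])] -7.159327077410885 tips [array([ 0.61394837, -0.04466827]), array([0.63567452, 0.1453355 ])] -6.523206860917486
rear->mouth along 0.041905312230560356 lat 0.0019191615265375145
(np.float64(526.9348534201954), np.float64(170.9739413680782)) [0.50118075 0.36322969 0.02      ] (array([0.49995604, 0.36253301, 0.02259671]), np.float64(0.002229640086813725)) (array([0.50202958, 0.36823231, 0.01421068]), np.float64(0.0022924106952151692))
shift cm [ 0.2  30.13 -0.12] spin 0.01 tcp [0.469  0.0674 0.2988] yaw -6.49 F [ 0.2 -0.4  2.6] t 8.55
```

```bash
python3 - <<'E'
from h import *
A=manip.camera_params("scene");B=manip.camera_params("side")
a=lambda x,y:(x/2.2222+219.8,y/2.2222+139.8); b=lambda x,y:((x-400)/2.2222+164.8,y/2.2222+164.8)
print("collar",tri(A,a(187,75),B,b(668,88)))
# s2 picture crop (180,100) x3: lower edge of the wrist housing / joint centre, over tool at .415,.03
for p in((465,140),(415,75),(440,185),(545,0)):
    u=(p[0]/3+180,p[1]/3+100);o,d=ray(B,*u);
    # intersect with vertical plane through base axis & tool (y~.035)
    k=(.035-o[1])/d[1];print(p,np.round(o+k*d,3))
for u in((385,237),(366,217),(412,227),(412,182),(385,190),(363,170)):print("blue2",u,np.round(onz(B,*u,.02),3),np.round(onz(B,*u,.19),3))
E
```

```text
collar (array([0.57167932, 0.05700745, 0.19127053]), np.float64(0.003946035618208557))
(465, 140) [0.338 0.035 0.213]
(415, 75) [0.426 0.035 0.343]
(440, 185) [0.372 0.035 0.179]
(545, 0) [0.234 0.035 0.311]
blue2 (385, 237) [0.368 0.262 0.02 ] [0.49  0.304 0.19 ]
blue2 (366, 217) [0.343 0.179 0.02 ] [0.47  0.235 0.19 ]
blue2 (412, 227) [0.284 0.302 0.02 ] [0.421 0.336 0.19 ]
blue2 (412, 182) [0.126 0.208 0.02 ] [0.291 0.259 0.19 ]
blue2 (385, 190) [0.213 0.162 0.02 ] [0.363 0.221 0.19 ]
blue2 (363, 170) [0.187 0.059 0.02 ] [0.341 0.136 0.19 ]
```

```bash
python3 -m crank '[[[0,3,0],0],[[0,7,0],0],[[0,11.5,0],0],[[0,16,0],0],[[0,20.5,0],0],[[0,24.5,0],0],[[0.1,28,0],0],[[0.2,30,0],0],[[0.2,30,0],0],[[0.2,30,0],0]]' 0 && python3 -c "
from h import *
go(.501,.366,.1)"
```

```text
t: 9.55
tcp_pos: [0.4963, 0.3663, 0.2895]
tool_rot: [0.056, 0.998, 0.0, 0.001]
force: [0.9, 0.2, -0.3]
finger_gap: 0.003
shift cm [-4.300e-01  1.000e-02  1.895e+01] spin None tcp [0.4963 0.3663 0.2895] yaw -6.47 F [ 0.9  0.2 -0.3] t 9.55
```

```bash
python3 -m crank '[[[-0.4,0,3],0],[[-0.4,0,6.5],0],[[-0.4,0,10],0],[[-0.4,0,13.5],0],[[-0.4,0,17],0],[[-0.4,0,20],0],[[-0.4,0,22.5],0],[[-0.4,0,23.5],0],[[-0.4,0,23.5],0]]' && python3 - <<'E'
from h import *
go(.501,.366,.025)
a=manip.snapshot("scene")[60:260,280:480,::-1];b=manip.snapshot("side")[150:350,300:500,::-1]
cv2.imwrite("pics/c6.png",cv2.resize(np.hstack([a,b]),None,fx=2,fy=2,interpolation=cv2.INTER_CUBIC))
E
```

```text
t: 10.45
tcp_pos: [0.4993, 0.3642, 0.0533]
tool_rot: [0.058, 0.998, -0.001, -0.001]
force: [0.1, -0.3, -0.0]
finger_gap: 0.003
shift cm [-0.15  0.2   2.83] spin None tcp [0.4993 0.3642 0.0533] yaw -6.6 F [ 0.1 -0.3 -0. ] t 10.45
```

View pics/c6.png

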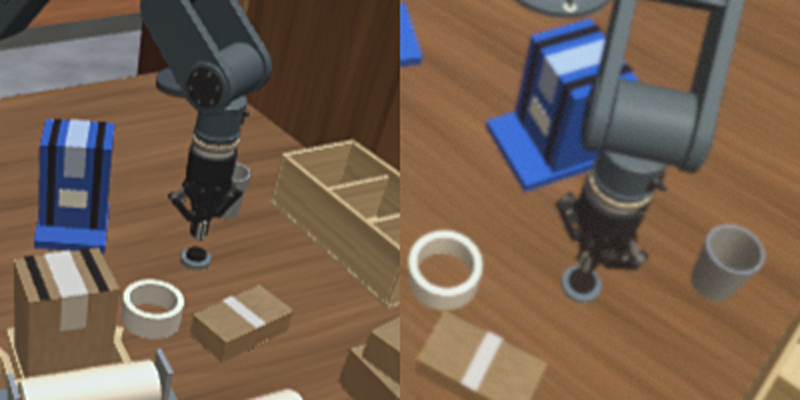

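The fingertips are straight above the button, at scene crop (200,235) over (197,257), and the arm is clear of the blue carton. Pressing slowly.

```bash
python3 -m crank '[[[-0.1,0.2,1],0],[[-0.1,0.2,2],0],[[-0.1,0.2,2.6],0],[[-0.1,0.2,3],0],[[-0.1,0.2,3.3],0],[[-0.1,0.2,3.5],0],[[-0.1,0.2,3.5],0]]'
```

```text
t: 11.25
tcp_pos: [0.5002, 0.3673, 0.0193]
tool_rot: [0.057, 0.998, -0.0, -0.0]
force: [-1.9, -1.0, 3.2]
finger_gap: 0.004
```

```bash
python3 -m crank '[[[0,0,0.2],0],[[0,0,0.4],0],[[0,0,0.6],0],[[0,0,0.7],0],[[0,0,0.7],0]]'
```

```text
t: 11.75
tcp_pos: [0.5004, 0.3674, 0.0158]
tool_rot: [0.057, 0.998, -0.0, 0.0]
force: [-6.8, -3.2, 21.9]
finger_gap: -0.004
```

22 N is well past the 5 N the spring takes, so the button is bottomed. Releasing.

```bash
python3 -m crank '[[[0,0,-1],0],[[0,0,-3],0],[[0,0,-6],0],[[0,0,-10],0],[[0,0,-15],0],[[0,0,-20],0],[[0,0,-24],0],[[0,0,-24],0],[[0,0,-24],0]]' && python3 - <<'E'
from h import *
go(.5,.37,.2)
a=manip.snapshot("scene")[:,:,::-1];b=manip.snapshot("side")[:,:,::-1]
cv2.imwrite("pics/c7.png",np.hstack([cv2.resize(a[110:310,200:400],(400,400)),cv2.resize(b[140:340,200:400],(400,400))]))
for n,im in(("scene",a),("side",b)):
    o=cv2.imread(f"pics/{n}0.png");d=(np.abs(im.astype(int)-o).max(2)>50).astype(np.uint8)
    k,l,s,_=cv2.connectedComponentsWithStats(cv2.morphologyEx(d,cv2.MORPH_OPEN,np.ones((3,3))));print(n,[r[:].tolist() for r in s[1:] if r[4]>15])
E
```

```text
t: 12.65
tcp_pos: [0.5013, 0.3677, 0.2534]
tool_rot: [0.057, 0.998, 0.001, 0.001]
force: [0.7, -0.9, -0.4]
finger_gap: 0.002
shift cm [0.17 0.21 5.33] spin None tcp [0.5013 0.3677 0.2534] yaw -6.52 F [ 0.7 -0.9 -0.4] t 12.65
scene [[262, 0, 10, 2, 20], [259, 0, 65, 79, 1998], [349, 0, 55, 42, 1203], [241, 7, 39, 47, 1058], [403, 7, 23, 13, 197], [245, 52, 9, 5, 37], [261, 55, 11, 10, 86], [395, 66, 18, 5, 67], [390, 71, 8, 4, 27], [401, 72, 8, 4, 29], [380, 77, 24, 49, 653], [284, 158, 40, 51, 940], [276, 165, 14, 18, 71], [321, 184, 12, 22, 103], [294, 189, 9, 20, 80], [268, 202, 4, 6, 23], [288, 224, 7, 6, 33]]
side [[449, 0, 13, 23, 251], [461, 0, 50, 41, 1437], [546, 0, 14, 12, 67], [512, 26, 21, 21, 136], [455, 45, 38, 18, 505], [362, 52, 4, 5, 18], [434, 55, 4, 7, 22], [466, 55, 34, 74, 1200], [382, 63, 6, 8, 34], [435, 73, 8, 9, 66], [358, 84, 15, 10, 104], [409, 84, 87, 107, 3811], [535, 172, 25, 35, 488], [269, 174, 36, 35, 656], [396, 185, 57, 56, 1715], [265, 189, 10, 8, 40], [300, 190, 12, 12, 54], [290, 203, 10, 10, 45], [228, 209, 45, 44, 806], [314, 219, 9, 14, 78], [272, 229, 9, 8, 39], [248, 233, 18, 14, 80], [271, 248, 25, 30, 213]]
```

View pics/c7.png

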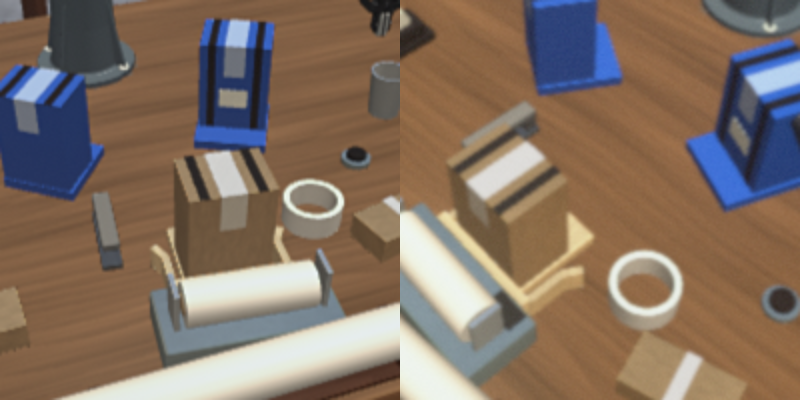

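The carton is home and upright, and the button is released. Differences from the first pictures lie only at the carton and the arm, so nothing else moved.

```bash
python3 -c "
from h import *
print(manip.sign_off())"
```

```text
the job is handed in; nothing more can be done
None
```

I pushed the brown carton into the bay against the stop, then pressed and released the start button, and handed the job in at about 13 s of the 56 s allowed.

- **Push:** I pushed low on the board's rear edge with both open fingers, turning the carton about 12° to line up with the bay. It stayed upright throughout.
- **Carton home:** At the stop it did not move under a 19 N push. Afterwards the wrist view put it about 2 mm off the bay's centre line and under 1° from the rail-tip line. The final pictures show it upright and in place.
- **Button:** The press reached 22 N against a hard end, where 5 N is enough. I did not read the button's travel directly. I then lifted clear, and the arm touches nothing.
- **Other things:** Comparing the final pictures with the first ones showed changes only at the carton and the arm.

One check disagreed: the wrist view put the rail tips about 14 mm nearer the carton than the two fixed cameras did. I think I picked the foot of the rail ends there but treated it as their top. Allowing for that, the carton's depth agrees with home, but I did not remeasure it.

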